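# Park a piston pump just past its compression peak

## Task

On the bench stands a small piston pump (the machine with the finned cylinder and the spoked flywheel). Turn its flywheel by the upright crank handle, anticlockwise seen from above, until the resistance of the compression has peaked and eased off again, and stop just past that peak, where the handle lies over the cylinder and the small nose on the rim stands between the two upright ribs; do not let it run on well past the ribs. Let go of it there, and leave the smaller plain handwheel of the gear reducer as it is.

Things in the scene. Friction and masses are not known exactly. Their poses are not given: they have to be found in the camera images.
- pump: Piston pump, bolted down. Origin on the bench under its upright shaft, z up. One finned cylinder (62 mm thick, axis 42 mm up) sticks out along +x to 132 mm. Spoked flywheel on top, 150 mm across, rim 82 to 100 mm above the bench. Two upright steel ribs (6 mm thick, 77 to 97 mm above the bench, 81 to 113 mm from the shaft, outside the rim) stand 20 degrees to either side of +x.
- crank_grip (a point): Centre of the pump's crank handle: upright black round grip, 20 mm in diameter, 104 to 154 mm above the bench (this point at 130), on the flywheel's rim 62 mm from the shaft. It spins freely on its pin, so the hand need not turn with it. A small steel nose on the rim lies in the same direction from the shaft. x points outward from the shaft.
- flywheel (a joint): Flywheel angle, rad, anticlockwise. 1.3: handle along the pump's +x, over the cylinder, midway between the ribs (0.95, 1.65). Starts at -0.25 to 0.25. Friction 0.3 N m (5 N at the handle); compression adds up to 0.35 N m, most at 0.66 (10.5 N in all), nothing at 1.3, then pushes on (it helps a little below 0): left between 0.95 and 1.65 the wheel stays put, farther on it may jump ahead.
- reducer_grip (a point): Bystander, not to be turned: centre of the handle (18 mm in diameter, 42 mm tall, centre 117 mm above the bench) on the plain solid handwheel, 100 mm across, of a square grey gear reducer with a smooth round motor. The handle stands 38 mm from that wheel's shaft.

How it is judged:
At the end, for the whole second after the job is handed in: The pump's flywheel stands still with its handle over the cylinder, within 0.28 rad (16 degrees) of the cylinder's line, so that the nose is between the ribs, and nobody holds it (value of joint flywheel between 1.02 and 1.58 rad and velocity of joint flywheel between -0.05 and 0.05 rad/s); the robot touches nothing.
It fails at once if the flywheel is let run on well past the ribs (more than 0.6 rad past the cylinder's line) (value of joint flywheel above 1.9 rad).
It fails at once if the handle of the gear reducer's handwheel is moved by more than 15 mm (distance of reducer_grip from where it was at the start of the episode above 0.015 m).
It also fails if it takes over 32 s, if anything falls off the work surface, if the arm or the gripper's body presses on something with over 40 N, if the wrist force passes 120 N, or if a joint passes its speed limit or range.

## Robot

A 6-joint arm with a two-finger parallel gripper is mounted at the origin on the work surface. World frame = base frame: x ahead of the robot, y to its left, z up, the work surface at z = 0. Lengths are in m, angles in rad, forces in N, time in s.
With the tool pointing down it reaches from about 0.3 to 0.775 m from the base axis. Payload 14.6 kg.
Tool frame: the origin (TCP) lies between the finger pads; the fingertips stand 19 mm ahead of it and the grasp point (between the pads) is the TCP; z points along the fingers, y is the direction in which the jaws open and shut (so a half turn about z gives the same grasp; the last joint's range is limited). The gripper opens to 94 mm and grips with 3 to 60 N. Pads are 16 mm wide; open, the fingers measure 119 mm over their backs; the gripper's body (75 mm by 177 mm) begins 78 mm behind the grasp point.
Start: joints at [1.08, 0.3, 1.521, -0, 1.321, -0.067], TCP at [0.226, 0.501, 0.224] pointing down, gripper open.
Joint ranges: [-3.03, 3.03], [-0.79, 2.21], [0.23, 2.52], [-1.04, 4.18], [0, 3.07], [-2.55, 2.55]. Speed limits (rad/s): [2.22, 2.22, 2.57, 3.14, 3.14, 3.14].

## Interface

Orientations are given as [roll, pitch, yaw] about the fixed x, y, z axes, in that order (R = Rz(yaw) Ry(pitch) Rx(roll)).
In Python, from station import telemetry, vision, ctrl gives the robot as it stands. The module is installed in compiled form; this text tells all that it offers.
- The arm moves only by the shell command python3 -m creep 'ROWS' [FORCE]. ROWS is JSON, a list of rows, each a list of 3 entries, a list of its own where there are three numbers: the shift along the tool's x, y, z in units of 50 mm (1.0 is 50 mm), then the turn about the tool's z in units of 8 degrees (1.0 is 8 degrees), then the opening, from 0 (shut) to 1 (fully open). In form: [[[tx, ty, tz], twist, gripper], ...]. A call has 1 to 12 rows; each row is the pose to reach, as a shift and turn from the pose commanded when the call began, along the tool's axes at that moment; what a row does not reach only later rows make up. A row lasts 1/10 s, in which the tool goes at most 50 mm and 8.59 degrees, less where a joint would pass 70% of its speed; a pose out of reach is approached as far as the arm can. A call with a gripper value outside its range is refused whole. The fingers move at their own pace and stop on an object; FORCE is the grip in N (left out, the last holds). Time passes only in rows, so rows that repeat a pose let the fingers close. It gives the time, the measured TCP pose, the force and the opening at its end, in the units of the state.
- telemetry.get_obs(): the state, without advancing time (a new reading comes with each control period).
- vision.camera(name): name is "scene" or "top" or "wrist"; returns a dict with "img" (420x560x3 uint8, red, green, blue), "depth" (420x560 float32, m along the optical axis (not along the pixel's ray), 0 where there is no reading), "vertical_fov" (degrees; the focal length in pixels is half the picture's height over the tangent of half this angle, whatever the lens; pixels are square), "cx", "cy" (the principal point, pixels), "extrinsics" (4x4, takes a point from camera to world coordinates); the wrist camera has in their place "hand_eye" (4x4, takes a point from camera to tool coordinates, whose origin is the TCP and whose axes are the flange's). Camera axes: x right, y down, z forward; pixel columns grow to the right and rows downward; lengths in m; the calibration is good to about 2 mm. A picture is of the moment at which its call begins: read the wrist's pose just before it.
- ctrl.hand_in(): hands the job in, once; it reports no verdict.
The state is a dict: "time_s": time; "qpos": joint angles; "joint_vel": joint speeds; "tau": joint torques, N m; "ee_pos": TCP position; "eef_rot": TCP orientation; "force": force on the tool from outside, world axes, zero at the start; "moment": the same for the moment, N m; "grip_width": finger opening in m.
Only numpy, scipy, OpenCV 4.12 (cv2) and the standard library are available. Lean on these libraries where they do the work, as an engineer would, in place of code of your own. Each camera call takes 0.05 s, during which the arm holds its last target.

## Working session

There is one attempt and no reset: what is moved stays moved. The work goes in short steps, Python scripts to look and compute and a shell command to move; the robot and the scene stay as the last step left them, time stands still between calls to the robot, and variables do not carry over. Pictures are saved under pics/ and viewed, and the job is handed in when it is done.

```bash
mkdir -p pics
cat > h.py <<'E'
import numpy as np, cv2
from station import telemetry, vision, ctrl
def cam(n):
    c=vision.camera(n); f=210/np.tan(np.radians(c['vertical_fov'])/2); c['f']=f; return c
def ray(c,u,v,z):
    E=np.array(c['extrinsics']); d=E[:3,:3]@np.array([(u-c['cx'])/c['f'],(v-c['cy'])/c['f'],1]); o=E[:3,3]
    return o+d*(z-o[2])/d[2]
def cloud(c):
    v,u=np.mgrid[0:420,0:560]; d=c['depth']
    P=np.stack([(u-c['cx'])/c['f']*d,(v-c['cy'])/c['f']*d,d],-1); E=np.array(c['extrinsics'])
    return P@E[:3,:3].T+E[:3,3]
def save(c,n): cv2.imwrite('pics/'+n,c['img'][:,:,::-1])
E
python3 - <<'E'
from h import *
for n in('top','scene'):
    c=cam(n); save(c,n+'0.png'); print(n,c['f'],c['cx'],c['cy'],np.round(c['extrinsics'],3).tolist())
    np.savez(n+'0.npz',**{k:np.array(v) for k,v in c.items()})
o=telemetry.get_obs();print(o)
E
```

```text
top 535.4117440115434 275.615949809832 210.84694257164503 [[0.043, -0.975, 0.216, 0.38], [-0.999, -0.042, 0.007, -0.02], [0.002, -0.216, -0.976, 0.991], [0.0, 0.0, 0.0, 1.0]]
scene 427.3941366858554 283.5050737660033 206.53396700069965 [[-0.744, 0.439, -0.504, 1.007], [0.668, 0.47, -0.576, 0.481], [-0.016, -0.766, -0.643, 0.677], [0.0, 0.0, 0.0, 1.0]]
{'time_s': 0.1, 'qpos': array([ 1.08040813e+00,  3.00409579e-01,  1.52143298e+00,  1.71140898e-05,
        1.32067241e+00, -6.65992569e-02]), 'joint_vel': array([ 1.54449964e-03, -1.98319155e-03, -7.76927633e-05,  2.07506948e-04,
        8.74974720e-04, -4.78506181e-04]), 'tau': array([ 1.09648445e-03, -5.32631385e+01, -3.53290021e+01,  7.09003396e-02,
        2.34001590e-02, -8.54559431e-06]), 'ee_pos': array([0.22608548, 0.50119182, 0.22398271]), 'eef_rot': array([-3.14067350e+00, -7.79203395e-05,  2.71779943e+00]), 'force': array([-0.96717865, -0.48598474,  0.42597174]), 'moment': array([ 0.01946378,  0.00479378, -0.03002716]), 'grip_width': 0.09435686375066486}
```

View pics/top0.png

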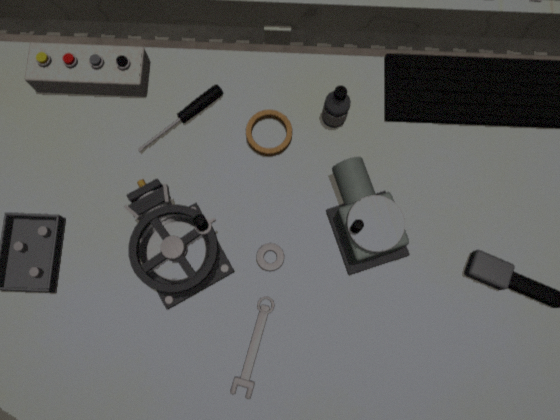

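View pics/scene0.png

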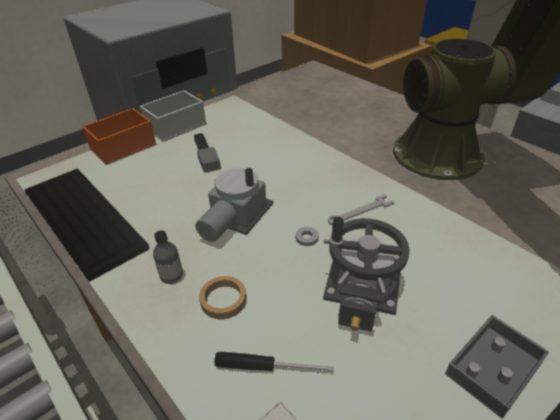

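The top view shows the pump flywheel with its hub at about (173,247) and the black grip at about (201,222). The cylinder points up-left towards (145,190). The reducer is at (375,225). Next I'll zoom in and measure.

Run:
```python
from h import *
t=dict(np.load('top0.npz'));s=dict(np.load('scene0.npz'))
cv2.imwrite('pics/topz.png',cv2.convertScaleAbs(cv2.resize(t['img'][165:315,110:250,::-1],None,fx=4,fy=4,interpolation=cv2.INTER_CUBIC),alpha=1.8))
cv2.imwrite('pics/scz.png',cv2.convertScaleAbs(cv2.resize(s['img'][205:335,310:430,::-1],None,fx=4.6,fy=4.6,interpolation=cv2.INTER_CUBIC),alpha=1.8))
for n,c in(('top',t),('scene',s)):
    P=cloud(c)
    m=(P[...,2]>.092)&(P[...,2]<.106)&(P[...,0]>.2)&(P[...,0]<.75)&(P[...,1]>.02)&(P[...,1]<.4)
    q=P[m]; print(n,m.sum(),q.min(0),q.max(0))
    # circle fit of outer rim
    (cx,cy),r=cv2.minEnclosingCircle(q[:,:2].astype(np.float32)); print('circ',cx,cy,r)
    r_=np.linalg.norm(q[:,:2]-[cx,cy],axis=1); k=q[(r_>.05)&(r_<.085)]
    A=np.c_[2*k[:,:2],np.ones(len(k))]; x=np.linalg.lstsq(A,(k[:,:2]**2).sum(1),rcond=None)[0]; print('lsq',x[:2],np.sqrt(x[2]+x[0]**2+x[1]**2))
    g=P[(P[...,2]>.146)&(P[...,2]<.165)&(abs(P[...,0]-cx)<.09)&(abs(P[...,1]-cy)<.09)]
    print('grip top',len(g),g.mean(0) if len(g) else 0, g.min(0), g.max(0))
```

```text
top 3214 [0.4329225  0.08201379 0.09200117] [0.61758066 0.24760468 0.10599498]
circ 0.5240268111228943 0.16793614625930786 0.0946466326713562
lsq [0.51604705 0.16108697] 0.06716627392787737
grip top 126 [0.54544162 0.1075093  0.15405455] [0.53672357 0.09839013 0.14629027] [0.55545887 0.11757462 0.15863049]
scene 2297 [0.43320176 0.08200419 0.09201549] [0.621243   0.24627541 0.10599313]
circ 0.5263400673866272 0.1642594188451767 0.09595989435911179
lsq [0.51737739 0.15993389] 0.06722708413212432
grip top 84 [0.54955646 0.10884546 0.1516836 ] [0.53805747 0.09839044 0.14602507] [0.55811688 0.11697906 0.15468179]
```

View pics/topz.png

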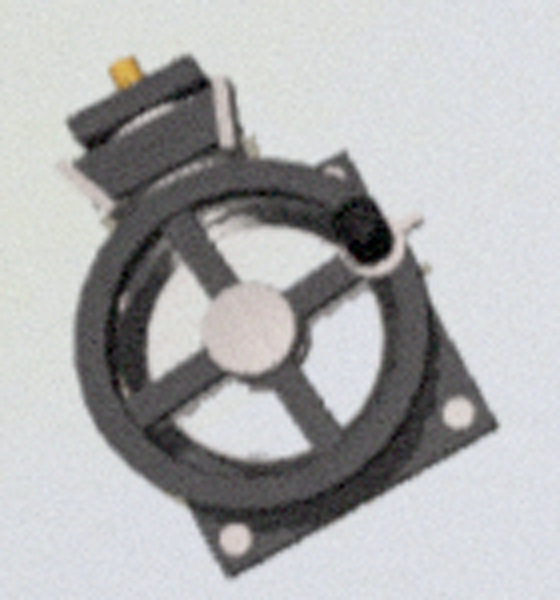

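View pics/scz.png

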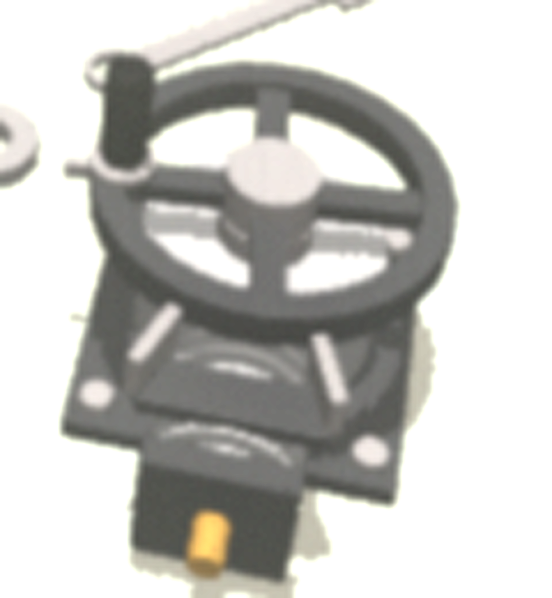

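Run:
```python
from h import *
t=dict(np.load('top0.npz'));s=dict(np.load('scene0.npz'))
C=np.array([.5165,.1605])
def pt(c,u,v,z): return ray(c,u,v,z)[:2]-C
def show(n,p): print(n,np.round(p,4),'r',round(float(np.hypot(*p)),4),'ang',round(float(np.degrees(np.arctan2(p[1],p[0]))),1))
T=lambda x,y:(110+(x+.5)/4-.5,165+(y+.5)/4-.5)
S=lambda x,y:(310+(x+.5)/4.6-.5,205+(y+.5)/4.6-.5)
for n,p,z in [('ribR out',(221,82),.097),('ribR in',(232,147),.097),('ribL out',(65,165),.097),('ribL in',(108,212),.097),('brass',(125,65),.042),('hub',(249,330),.104),('grip top',(361,222),.154),('nose',(418,221),.09)]:
    show('T '+n,pt(t,*T(*p),z))
for n,p,z in [('ribR out',(135,357),.097),('ribR in',(175,310),.097),('ribL out',(340,400),.097),('ribL in',(320,340),.097),('brass',(208,555),.042),('hub',(272,172),.104),('grip top',(130,62),.154),('nose',(75,170),.09)]:
    show('S '+n,pt(s,*S(*p),z))
for c in(t,s):
    P=cloud(c);r=np.linalg.norm(P[...,:2]-C,axis=-1)
    print('hub z',np.median(P[...,2][r<.015]))
    m=(r>.084)&(r<.11)&(P[...,2]>.088)&(P[...,2]<.102); a=np.degrees(np.arctan2(P[...,1]-C[1],P[...,0]-C[0]))[m]
    print(np.histogram(a,bins=np.arange(-90,100,5)))
```

```text
T ribR out [0.0987 0.019 ] r 0.1005 ang 10.9
T ribR in [0.0701 0.0118] r 0.0711 ang 9.6
T ribL out [0.0591 0.0825] r 0.1015 ang 54.4
T ribL in [0.0394 0.0621] r 0.0736 ang 57.6
T brass [0.1193 0.0761] r 0.1415 ang 32.5
T hub [-0.0096 -0.0036] r 0.0102 ang -159.6
T grip top [ 0.0285 -0.0545] r 0.0615 ang -62.4
T nose [ 0.0426 -0.0692] r 0.0813 ang -58.4
S ribR out [0.1013 0.0187] r 0.103 ang 10.4
S ribR in [0.0726 0.0133] r 0.0738 ang 10.4
S ribL out [0.0609 0.0837] r 0.1035 ang 54.0
S ribL in [0.0435 0.0607] r 0.0747 ang 54.4
S brass [0.1153 0.0734] r 0.1366 ang 32.5
S hub [-0.0076 -0.0057] r 0.0095 ang -143.4
S grip top [ 0.0287 -0.0555] r 0.0625 ang -62.7
S nose [ 0.04   -0.0707] r 0.0813 ang -60.5
hub z 0.10682114394670894
(array([ 0,  0,  0,  0,  0,  0,  0,  0,  0,  0,  0,  0,  0,  0,  0,  0,  0,
        0,  0, 15, 33,  0,  0,  0,  0,  0,  0,  0, 21, 22,  0,  0,  0,  0,
        0,  0,  0]), array([-90, -85, -80, -75, -70, -65, -60, -55, -50, -45, -40, -35, -30,
       -25, -20, -15, -10,  -5,   0,   5,  10,  15,  20,  25,  30,  35,
        40,  45,  50,  55,  60,  65,  70,  75,  80,  85,  90,  95]))
hub z 0.10225446400981275
(array([ 0,  0,  0,  0,  0,  0,  3,  0,  0,  0,  0,  0,  0,  0,  0,  0,  0,
        0,  0, 19, 38,  0,  0,  0,  0,  0,  0,  0, 46, 12,  0,  0,  0,  0,
        0,  0,  0]), array([-90, -85, -80, -75, -70, -65, -60, -55, -50, -45, -40, -35, -30,
       -25, -20, -15, -10,  -5,   0,   5,  10,  15,  20,  25,  30,  35,
        40,  45,  50,  55,  60,  65,  70,  75,  80,  85,  90,  95]))
```

The rib radii come out at 71–101 mm and should be 81–113 mm. So the fitted centre is biased, and the hub points agree with that. I'll redo the measurement with the hub centre and a clean rim fit.

Run:
```python
from h import *
t=dict(np.load('top0.npz'));s=dict(np.load('scene0.npz'))
T=lambda x,y:(110+(x+.5)/4-.5,165+(y+.5)/4-.5)
S=lambda x,y:(310+(x+.5)/4.6-.5,205+(y+.5)/4.6-.5)
def tri(a,b):
    A=np.zeros((3,3));B=np.zeros(3);L=[]
    for c,p in((t,T(*a)),(s,S(*b))):
        o=c['extrinsics'][:3,3];d=ray(c,*p,.1)-o;d/=np.linalg.norm(d);M=np.eye(3)-np.outer(d,d);A+=M;B+=M@o;L.append((o,d))
    x=np.linalg.solve(A,B);return x,[np.linalg.norm(np.cross(x-o,d)) for o,d in L]
h,e=tri((249,330),(272,172));g,e2=tri((361,222),(130,62));print('hub',h,e,'grip',g,e2)
for c in(t,s):
    P=cloud(c);q=P[(np.linalg.norm(P[...,:2]-h[:2],axis=-1)<.076)&(np.linalg.norm(P[...,:2]-h[:2],axis=-1)>.058)&(abs(P[...,2]-.1)<.006)][:,:2]
    a=np.arctan2(*(q-h[:2]).T[::-1]); o=[]
    for k in np.arange(-3.1,3.1,.2):
        w=q[abs(a-k)<.1]
        if len(w)>3:o.append((round(k,1),np.round(np.linalg.norm(w-h[:2],axis=1).mean(),4)))
    print(o)
C=h[:2]
def show(n,p): p=p[:2]-C;print(n,np.round(p,4),'r',round(float(np.hypot(*p)),4),'ang',round(float(np.degrees(np.arctan2(p[1],p[0]))),1))
show('grip',g)
for n,p,z in [('ribR out',(221,82),.097),('ribL out',(65,165),.097),('brass',(125,65),.042),('nose',(418,221),.09)]: show('T '+n,ray(t,*T(*p),z))
for n,p,z in [('ribR out',(135,357),.097),('ribL out',(340,400),.097),('brass',(208,555),.042),('nose',(75,170),.09)]: show('S '+n,ray(s,*S(*p),z))
P=[cloud(c) for c in (t,s)]
for c,p in zip((t,s),P):
    r=np.linalg.norm(p[...,:2]-C,axis=-1);a=np.degrees(np.arctan2(p[...,1]-C[1],p[...,0]-C[0]))
    m=(r>.084)&(r<.116)&(p[...,2]>.088)&(p[...,2]<.102)
    print([ (a[m&(a>l)&(a<l+35)].mean(),r[m&(a>l)&(a<l+35)].max()) for l in(-3,36)])
```

```text
hub [0.50776388 0.1558082  0.10382486] [np.float64(0.0014237097721379846), np.float64(0.0014237097721379677)] grip [0.54522806 0.10561589 0.1543727 ] [np.float64(0.0004570582799355639), np.float64(0.0004570582799354689)]
[(np.float64(-3.1), np.float64(0.0678)), (np.float64(-2.9), np.float64(0.068)), (np.float64(-2.7), np.float64(0.0678)), (np.float64(-2.5), np.float64(0.0672)), (np.float64(-2.3), np.float64(0.0675)), (np.float64(-2.1), np.float64(0.0677)), (np.float64(-1.9), np.float64(0.0673)), (np.float64(-1.7), np.float64(0.0673)), (np.float64(-1.5), np.float64(0.0672)), (np.float64(-1.3), np.float64(0.0671)), (np.float64(-1.1), np.float64(0.0669)), (np.float64(-0.9), np.float64(0.0728)), (np.float64(-0.7), np.float64(0.0734)), (np.float64(-0.5), np.float64(0.0681)), (np.float64(-0.3), np.float64(0.067)), (np.float64(-0.1), np.float64(0.0672)), (np.float64(0.1), np.float64(0.0674)), (np.float64(0.3), np.float64(0.0676)), (np.float64(0.5), np.float64(0.0674)), (np.float64(0.7), np.float64(0.0665)), (np.float64(0.9), np.float64(0.0677)), (np.float64(1.1), np.float64(0.0681)), (np.fl
[... 1441 characters left out ...]
, (np.float64(2.9), np.float64(0.0652))]
grip [ 0.0375 -0.0502] r 0.0626 ang -53.3
T ribR out [0.1074 0.0237] r 0.11 ang 12.5
T ribL out [0.0678 0.0872] r 0.1105 ang 52.1
T brass [0.128  0.0808] r 0.1514 ang 32.2
T nose [ 0.0513 -0.0646] r 0.0825 ang -51.5
S ribR out [0.11   0.0233] r 0.1125 ang 12.0
S ribL out [0.0696 0.0884] r 0.1125 ang 51.8
S brass [0.124  0.0781] r 0.1465 ang 32.2
S nose [ 0.0488 -0.0661] r 0.0821 ang -53.6
[(np.float64(12.55192505255306), np.float64(0.1128052079745207)), (np.float64(52.598888168559405), np.float64(0.11374976155512655))]
[(np.float64(12.278054064284726), np.float64(0.11558485360574249)), (np.float64(51.349907666083375), np.float64(0.11378309100026762))]
```

The numbers are now consistent:
- **Shaft:** (0.508, 0.156).
- **Cylinder line:** 32.3° in the world frame, with the ribs at 12.3° and 52.1°.
- **Grip:** (0.5455, 0.106), r = 62.6 mm, at −53°. That puts the flywheel at about −0.19 rad.

I'll go above the grip first, with the jaws at about 80° world.

```bash
python3 -m creep '[[[-0.4,-0.2,0],-0.2,1],[[-1.2,-0.6,0],-0.4,1],[[-2.1,-1.05,0],-0.6,1],[[-3,-1.5,0],-0.8,1],[[-3.9,-1.95,0],-1.0,1],[[-4.8,-2.4,0],-1.2,1],[[-5.7,-2.9,0],-1.4,1],[[-6.6,-3.35,0],-1.6,1],[[-7.5,-3.8,0],-1.8,1],[[-8.3,-4.2,0],-1.8,1],[[-8.9,-4.5,0],-1.8,1],[[-9.07,-4.58,0],-1.8,1]]' 20
python3 - <<'E'
from h import *
o=telemetry.get_obs();print(o['time_s'],o['ee_pos'],o['eef_rot'],o['qpos'],o['force'])
w=cam('wrist');save(w,'w1.png');print(w['f'],w['cx'],w['cy'],np.round(w['hand_eye'],3).tolist())
E
```

```text
time_s: 1.3
ee_pos: [0.5466, 0.1035, 0.2238]
eef_rot: [-3.141, -0.001, 2.966]
force: [-0.4, 0.4, 0.3]
grip_width: 0.0942
1.3 [0.5466192  0.10349157 0.2237647 ] [-3.14103785e+00 -8.08432332e-04  2.96614375e+00] [ 1.21412940e-01  3.15094509e-01  1.50280824e+00 -3.03194907e-04
  1.32462528e+00 -1.27386068e+00] [-0.43735037  0.41082245  0.25750923]
300.58770171757016 277.30572842140793 203.29395679915524 [[0.001, -0.958, -0.288, 0.086], [1.0, 0.001, 0.0, -0.001], [0.0, -0.288, 0.958, -0.161], [0.0, 0.0, 0.0, 1.0]]
```

View pics/w1.png

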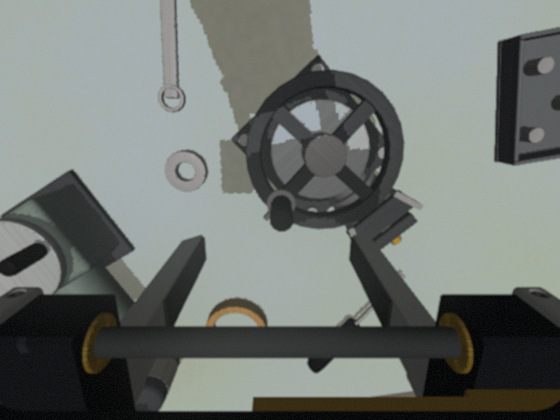

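The wrist view shows the grip upright between the fingers. It spans about (281,192) to (283,228), and the hub is at (325,156). I'll check the predicted grip position against these pixels.

Run:
```python
from h import *
from scipy.spatial.transform import Rotation as R
w=cam('wrist');o=telemetry.get_obs();save(w,'w2.png')
print(o['ee_pos'],o['eef_rot'])
Rm=R.from_euler('xyz',o['eef_rot']).as_matrix();H=np.array(w['hand_eye'])
def proj(p):
    q=Rm.T@(np.array(p)-o['ee_pos']);c=H[:3,:3].T@(q-H[:3,3]);return w['f']*c[:2]/c[2]+[w['cx'],w['cy']]
for p in([.5455,.106,.154],[.5455,.106,.104],[.508,.156,.104]):print(p,proj(p))
for u,v,z in((283,218,.154),(325,156,.104)):
    d=Rm@H[:3,:3]@np.array([(u-w['cx'])/w['f'],(v-w['cy'])/w['f'],1]);O=o['ee_pos']+Rm@H[:3,3];print(O+d*(z-O[2])/d[2])
```

```text
[0.54554128 0.10543277 0.22385368] [-3.14134512e+00 -1.06644392e-03  2.96743286e+00]
[0.5455, 0.106, 0.154] [278.98715145 222.50910182]
[0.5455, 0.106, 0.104] [278.72845434 204.68398325]
[0.508, 0.156, 0.104] [324.65376034 157.95661227]
[0.54221777 0.10988192 0.154     ]
[0.50624925 0.15655058 0.104     ]
```

The prediction agrees to within a few mm, so I'll descend and close.

```bash
python3 -m creep '[[[0,0,0.5],0,1],[[0,0,1.0],0,1],[[0,0,1.5],0,1],[[0,0,1.78],0,1],[[0,0,1.78],0,1],[[0,0,1.78],0,1],[[0,0,1.78],0,1]]' 20
python3 -m creep '[[[0,0,0],0,0],[[0,0,0],0,0],[[0,0,0],0,0],[[0,0,0],0,0],[[0,0,0],0,0],[[0,0,0],0,0],[[0,0,0],0,0],[[0,0,0],0,0]]' 20
python3 - <<'E'
from h import *
o=telemetry.get_obs();print(o)
w=cam('wrist');save(w,'w3.png')
E
```

```text
time_s: 2.1
ee_pos: [0.5458, 0.1064, 0.1368]
eef_rot: [3.141, 0.002, 2.969]
force: [1.1, -0.6, -0.4]
grip_width: 0.0938
time_s: 2.9
ee_pos: [0.5454, 0.1061, 0.1354]
eef_rot: [-3.142, -0.0, 2.969]
force: [0.4, -0.2, -0.2]
grip_width: 0.0336
{'time_s': 2.9, 'qpos': array([ 1.26231923e-01,  4.00336656e-01,  1.60325166e+00,  9.69485040e-06,
        1.13808626e+00, -1.27210465e+00]), 'joint_vel': array([-0.00027336, -0.00092612, -0.00093204, -0.00085171, -0.00096786,
        0.00013246]), 'tau': array([-9.66898697e-04, -5.59491169e+01, -3.23711514e+01,  5.99022533e-03,
        7.66906771e-02,  1.84425403e-04]), 'ee_pos': array([0.54536898, 0.10610676, 0.13540986]), 'eef_rot': array([-3.14157696e+00, -8.08828707e-05,  2.96912883e+00]), 'force': array([ 0.39284333, -0.15195635, -0.19515677]), 'moment': array([ 0.02106293, -0.03755832, -0.0082287 ]), 'grip_width': 0.03363413353565171}
```

View pics/w3.png

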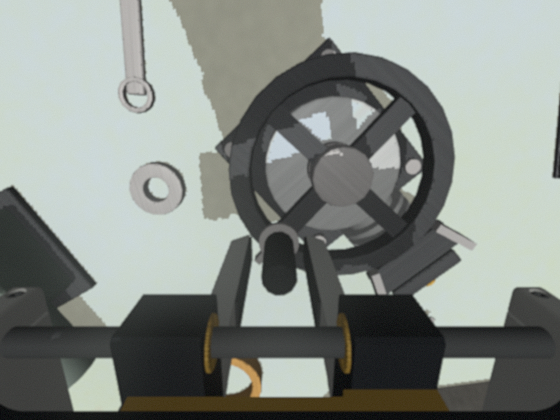

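The grip at (280,265) lies between the fingers, which are still closing. I'll let them finish.

```bash
python3 -m creep '[[[0,0,0],0,0],[[0,0,0],0,0],[[0,0,0],0,0],[[0,0,0],0,0],[[0,0,0],0,0]]' 20
python3 - <<'E'
from h import *
o=telemetry.get_obs();print(o['ee_pos'],o['eef_rot'],o['grip_width'],o['force'])
yaw=o['eef_rot'][2];x=np.array([np.cos(yaw),np.sin(yaw)]);y=np.array([np.sin(yaw),-np.cos(yaw)])
C=np.array([.508,.156]);p=o['ee_pos'][:2]-C;r=np.hypot(*p);a0=np.degrees(np.arctan2(p[1],p[0]));print(r,a0)
for a in np.linspace(a0,34,18):
    q=.0622*np.array([np.cos(np.radians(a)),np.sin(np.radians(a))])-p
    print(round(a,1),np.round([q@x/.05,q@y/.05],2), np.round(C+p+q,4))
E
```

```text
time_s: 3.45
ee_pos: [0.5453, 0.1065, 0.1355]
eef_rot: [3.141, -0.0, 2.969]
force: [-2.5, 5.0, 0.9]
grip_width: 0.0195
[0.54531363 0.10645321 0.13546877] [ 3.14108873e+00 -1.53392070e-04  2.96928481e+00] 0.019471682453546996 [-2.52188547  5.02001196  0.94986974]
0.06202573382675576 -53.01664003649819
-53.0 [-0. -0.] [0.5454 0.1063]
-47.9 [-0.07  0.08] [0.5497 0.1099]
-42.8 [-0.14  0.17] [0.5537 0.1138]
-37.7 [-0.2   0.27] [0.5572 0.118 ]
-32.5 [-0.24  0.37] [0.5604 0.1225]
-27.4 [-0.28  0.47] [0.5632 0.1274]
-22.3 [-0.31  0.58] [0.5655 0.1324]
-17.2 [-0.33  0.69] [0.5674 0.1376]
-12.1 [-0.34  0.8 ] [0.5688 0.143 ]
-6.9 [-0.34  0.91] [0.5697 0.1485]
-1.8 [-0.33  1.02] [0.5702 0.154 ]
3.3 [-0.31  1.13] [0.5701 0.1596]
8.4 [-0.28  1.24] [0.5695 0.1651]
13.5 [-0.24  1.34] [0.5685 0.1705]
18.6 [-0.19  1.44] [0.5669 0.1759]
23.8 [-0.13  1.54] [0.5649 0.1811]
28.9 [-0.06  1.63] [0.5625 0.186 ]
34.0 [0.01 1.71] [0.5596 0.1908]
```

The handle is gripped at 19.5 mm width and r = 62 mm. Now the first part of the arc.

```bash
python3 -m creep '[[[-0.07,0.08,0],0,0],[[-0.14,0.17,0],0,0],[[-0.2,0.27,0],0,0],[[-0.24,0.37,0],0,0],[[-0.28,0.47,0],0,0],[[-0.31,0.58,0],0,0],[[-0.31,0.58,0],0,0],[[-0.31,0.58,0],0,0]]'
python3 - <<'E'
from h import *
o=telemetry.get_obs();print(o['ee_pos'],o['eef_rot'],o['grip_width'],o['force'])
p=o['ee_pos'][:2]-[.508,.156];print(np.hypot(*p),np.degrees(np.arctan2(p[1],p[0])))
E
```

```text
time_s: 4.25
ee_pos: [0.5648, 0.1319, 0.1355]
eef_rot: [-3.141, -0.002, 2.969]
force: [-9.4, 1.2, 5.0]
grip_width: 0.0194
[0.56483063 0.13193549 0.13545389] [-3.14061318e+00 -2.23227751e-03  2.96932634e+00] 0.01944200987082922 [-9.36149364  1.20746317  4.95289949]
0.06171564711654353 -22.949868755787058
```

The wheel follows. There's a small inward radial force, so I'll trim the path by about 1 mm.

```bash
python3 -m creep '[[[-0.01,0.11,0],0,0],[[-0.01,0.22,0],0,0],[[-0.01,0.33,0],0,0],[[0,0.44,0],0,0],[[0.02,0.55,0],0,0],[[0.05,0.66,0],0,0],[[0.05,0.66,0],0,0],[[0.05,0.66,0],0,0]]'
python3 - <<'E'
from h import *
o=telemetry.get_obs();print(o['ee_pos'],o['eef_rot'],o['grip_width'],o['force'])
p=o['ee_pos'][:2]-[.508,.156];print(np.hypot(*p),np.degrees(np.arctan2(p[1],p[0])))
for n in('top','wrist'):
    c=cam(n);save(c,n+'5.png')
    if n=='top':cv2.imwrite('pics/top5z.png',cv2.convertScaleAbs(cv2.resize(c['img'][130:330,80:300,::-1],None,fx=3,fy=3),alpha=1.8))
E
```

```text
time_s: 5.05
ee_pos: [0.5687, 0.164, 0.1355]
eef_rot: [-3.14, -0.0, 2.969]
force: [-3.7, -4.7, 2.8]
grip_width: 0.0198
[0.56868463 0.16399252 0.13546578] [-3.13959631e+00 -4.53464968e-04  2.96897527e+00] 0.019766569485301918 [-3.72982707 -4.74127059  2.81972757]
0.06120869353575995 7.503002719454847
```

View pics/wrist5.png

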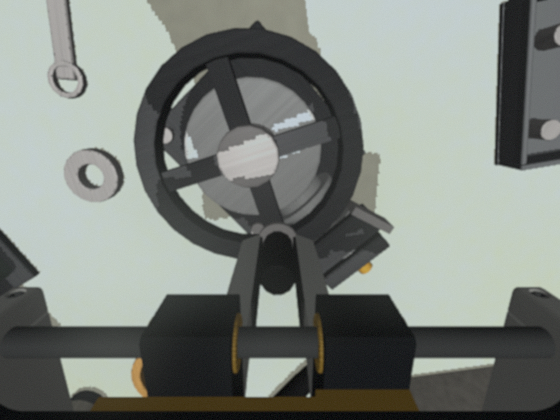

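The wheel is turning with the handle: the grip is at (278,270) in the wrist view, close to the near rib at about (375,220). I'll go on to the cylinder line.

```bash
python3 -m creep '[[[0.04,0.1,0],0,0],[[0.09,0.2,0],0,0],[[0.15,0.3,0],0,0],[[0.21,0.38,0],0,0],[[0.27,0.45,0],0,0],[[0.27,0.45,0],0,0],[[0.27,0.45,0],0,0],[[0.27,0.45,0],0,0]]'
python3 - <<'E'
from h import *
o=telemetry.get_obs();print(o['ee_pos'],o['eef_rot'],o['grip_width'],o['force'],o['joint_vel'])
p=o['ee_pos'][:2]-[.508,.156];print(np.hypot(*p),np.degrees(np.arctan2(p[1],p[0])))
c=cam('wrist');save(c,'w6.png')
E
```

```text
time_s: 5.95
ee_pos: [0.5595, 0.1889, 0.1355]
eef_rot: [-3.141, -0.0, 2.969]
force: [-1.7, -3.9, 1.8]
grip_width: 0.0198
[0.55945531 0.18894996 0.13545357] [-3.14096511e+00 -1.04116541e-04  2.96888743e+00] 0.019763429934634636 [-1.72383161 -3.94647033  1.81405908] [-0.00068608  0.0011698  -0.00031651  0.00107048  0.00055321 -0.00054636]
0.061101131983719116 32.63390528982645
```

View pics/w6.png

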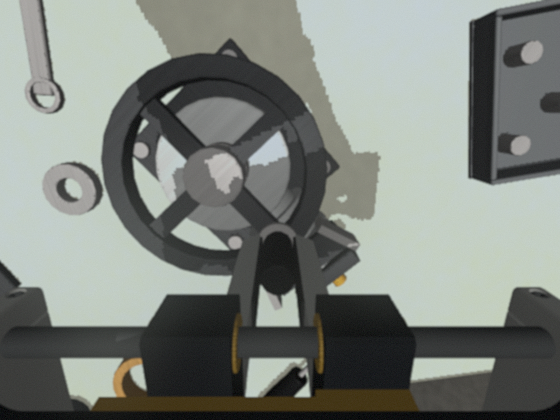

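The handle is at 32.6°, on the cylinder line, with the ribs on either side at (275,298) and (340,240). I'll open, rise straight up and move clear.

```bash
python3 -m creep '[[[0,0,0],0,1],[[0,0,0],0,1],[[0,0,0],0,1],[[0,0,0],0,1],[[0,0,0],0,1],[[0,0,0],0,1],[[0,0,0],0,1],[[0,0,0],0,1],[[0,0,0],0,1],[[0,0,0],0,1]]'
python3 -m creep '[[[0,0,-0.4],0,1],[[0,0,-1],0,1],[[0,0,-1.8],0,1],[[0,0,-2.4],0,1],[[0.8,0,-2.4],0,1],[[1.6,0,-2.4],0,1],[[2.4,0,-2.4],0,1],[[3.2,0,-2.4],0,1],[[4,0,-2.4],0,1],[[4,0,-2.4],0,1],[[4,0,-2.4],0,1],[[4,0,-2.4],0,1]]'
python3 - <<'E'
from h import *
for n in('top','scene'):
    c=cam(n);save(c,n+'7.png');np.savez(n+'7.npz',**{k:np.array(v) for k,v in c.items()})
    P=cloud(c);g=P[(P[...,2]>.146)&(P[...,2]<.162)&(np.hypot(P[...,0]-.508,P[...,1]-.156)<.085)&(np.hypot(P[...,0]-.508,P[...,1]-.156)>.04)]
    if len(g):
        m=g.mean(0);q=m[:2]-[.508,.156];print(n,len(g),m,np.hypot(*q),np.degrees(np.arctan2(q[1],q[0])))
o=telemetry.get_obs();print(o['time_s'],o['ee_pos'],o['force'],o['grip_width'])
E
```

```text
time_s: 7.0
ee_pos: [0.5594, 0.1894, 0.1354]
eef_rot: [-3.142, -0.0, 2.969]
force: [-0.6, 0.5, -0.5]
grip_width: 0.0932
time_s: 8.2
ee_pos: [0.3631, 0.2237, 0.2555]
eef_rot: [3.142, 0.0, 2.969]
force: [0.6, -1.2, -0.8]
grip_width: 0.0939
top 127 [0.55907512 0.18908321 0.15409265] 0.06085364566447354 32.93259518909187
scene 104 [0.56297311 0.19012216 0.15174204] 0.06470212027839488 31.828135957849685
8.3 [0.3630984  0.22353712 0.25523938] [0.12520253 0.04046228 0.01726764] 0.09396505107903236
```

View pics/scene7.png

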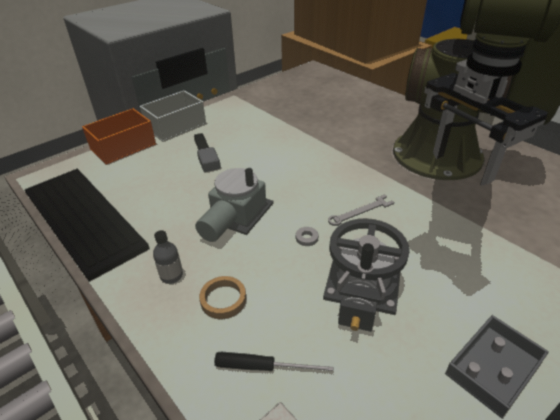

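View pics/top7.png

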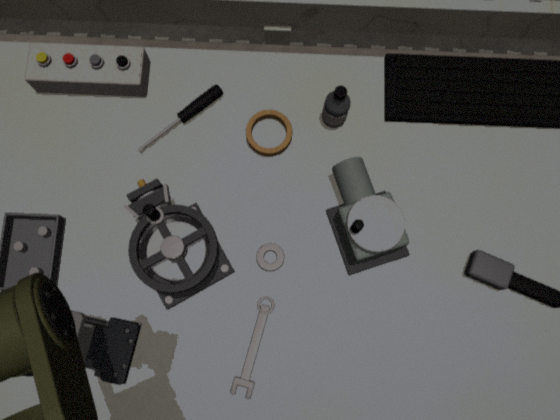

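Both views show the grip over the cylinder, at (151,212) in the top view and (367,256) in the scene view. It measures 32.9° and 31.8° against the cylinder line at 32.3°. The reducer's handle hasn't moved from (357,226), and the arm is clear of everything. I'll hand in.

Run:
```python
from station import ctrl
print(ctrl.hand_in())
```

```text
the job is handed in; nothing more can be done
None
```

The pump's flywheel now stands with its handle over the cylinder, midway between the ribs, and I handed the job in at about 8.3 s. No verdict was reported.

- **What I did:** I gripped the crank handle at 20 N, led it anticlockwise from −53° to the cylinder line in world angle, past the compression peak, then opened the jaws, rose straight up and backed off.
- **Handle position:** After release the handle measured 32.9° (top camera) and 31.8° (scene camera). The cylinder line is at about 32.3°, so the flywheel is at roughly 1.3 rad.
- **Clearance and reducer:** The arm was clear of everything with about zero tool force. The reducer's handle sat at the same pixel as at the start.
- **Checks that disagreed:** My first circle fit of the rim put the shaft about 9 mm off, because the rib radii came out wrong. I replaced it with the hub position found from both views. The handle's radius at the end read 61 mm in one view and 65 mm in the other, against 62 mm nominal; that is roughly the 2 mm calibration error.

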